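# Shut the warming cabinet

### The job

The shelf of the small warming cabinet has been left pulled out with the test phantom standing on it. Ease the shelf fully home, gently against its stop, with the phantom still standing on it, then swing the door shut and press it gently until its spring latch snaps behind the keeper and the door stays shut by itself. Do not slam the door, never press on it with more than about 25 N, and leave the bottle, the jar and the tray where they are.

Things in the scene. Friction and masses are not known exactly. Their poses are not given: they have to be found in the camera images.
- cabinet: White bench warming cabinet, 300 mm wide, 280 deep, 185 high, fixed. Origin on the bench under the middle of its front face; x points into it from its open front, z up, y along the front from the hinge side (-y) to the latch side (+y). Opening: y -100 to 100 mm, z 40 to 155 mm; a springy black rubber seal round it stands 13 mm off the front face.
- shelf (a joint): Pull-out shelf, m: 0 = fully home against its hard stop; grows as it comes out along the cabinet's -x, up to 0.13. It drags with about 3 N and stays where it is left. The door cannot shut before it is in.
- shelf_tray: The aluminium shelf. Origin: middle of the top edge of its upright front panel, on the outer face (the face to push). Axes as the cabinet's. Panel 150 mm wide, 6 mm thick, from z = 42 to 88 mm above the bench; the plate behind it, on which the phantom stands, is at z = 58 mm. When home, the outer face is 6 mm inside the cabinet's front face.
- door (a joint): Hinge angle, rad: 0 = shut; grows as it opens (1.57 = straight out). Swings freely (about 1 N) to about 0.08, then the bolt's bevel rides on the keeper and the seal pushes back. Near 0, at an angle that differs by 0.006 either way from cabinet to cabinet, the bolt snaps behind the keeper. Hard stop at -0.014. Let go unlatched it springs back beyond 0.03; latched it rests at -0.006 to 0.014.
- door_panel: White door, 250 mm from hinge to free edge, 24 mm thick, z = 30 to 170 mm. Origin on the vertical hinge axis (cabinet x = -16 mm, y = -130 mm), in the panel's mid-plane, at its top edge; y points to the free edge, x from outer to inner face. Passing the latch takes 11 to 18 N on the outer face 190 mm from the hinge. A bow handle stands 40 mm off it below z = 100 mm.
- door_corner (a point): Top corner of the door's free edge, on the outer face. A brass sprung bolt, z = 87 to 113 mm, bevelled on the cabinet's side, stands 12 mm out of this edge; the steel keeper that catches it is on the cabinet's face beside the door (cabinet y = 124 to 150 mm, 33 mm off the face).
- phantom: Clear cylinder with orange top, 48 mm diameter, 55 mm high, 0.12 kg, standing loose on the shelf. Origin at the centre of its underside, z up
- agent_bottle: Bystander: amber bottle, 58 mm diameter, 120 mm high; origin under its centre
- jar: Bystander: white jar with blue cap, 60 mm diameter, 75 mm high; origin under its centre
- tray: Bystander: flat steel tray, 100 x 160 x 25 mm; origin under its centre
Things that resemble listed ones, but are neither listed nor needed, are in the scene too. What is meant by the phantom is not green, and is the larger of those in its own colour.

How it is judged:
By the outcome, as a careful person would: the job done as asked, in the order asked, and still so for the second after the job is handed in, with the robot touching nothing.
It also fails if it takes over 54 s, if anything falls off the work surface, if the arm or the gripper's body presses on something with over 40 N, if the wrist force passes 120 N, or if a joint passes its speed limit or range.

### The arm

A 6-joint arm with a two-finger parallel gripper is mounted at the origin on the work surface. World frame = base frame: x ahead of the robot, y to its left, z up, the work surface at z = 0. Lengths are in mm, angles in rad, forces in N, time in s.
With the tool pointing down it reaches from about 350 to 875 mm from the base axis. Payload 4.2 kg.
Tool frame: the origin (TCP) lies between the finger pads; the fingertips stand 25 mm ahead of it and the grasp point (between the pads) lies 6 mm ahead of it; z points along the fingers, y is the line along which they close (so a half turn about z gives the same grasp; the last joint's range is limited). The gripper opens to 85 mm and grips with 20 to 120 N. Pads are 22 mm wide; open, the fingers measure 114 mm over their backs; the gripper's body (76 mm by 85 mm) begins 54 mm behind the grasp point. The pads swing forward as they close: fully open they stand 13 mm farther back than shut.
Start: joints at [1.542, 0.385, 0.008, 0, -1.194, -0.259], TCP at [177.37, 599.282, 256.312] pointing down, gripper open.
Joint ranges: [-3.14, 3.14], [-1.21, 2.06], [-1.07, 1.41], [-3.16, 2.05], [-2.99, -0.16], [-3.1, 3.1]. Speed limits (rad/s): [2.79, 2.79, 3.14, 3.14, 3.14, 3.14].

### API

Orientations are given as a unit quaternion [x, y, z, w].
In Python, from bench import arm gives the robot as it stands.
- The arm moves only by the shell command python3 -m pendant 'ROWS'. ROWS is JSON, a list of rows, each a list of 7 numbers: the shift along the tool's x, y, z in m, then the turn, a rotation vector about the tool's x, y, z in degrees, then the finger opening in m, from 0 to 0.0854. In form: [[x, y, z, wx, wy, wz, fingers], ...]. A call has 1 to 12 rows; each row shifts and turns the commanded pose from where the row before left it, along the tool's axes as they then stand; what a row does not reach is not made up. A row lasts 1/10 s, in which the tool goes at most 50 mm and 8.59 degrees, less where a joint would pass 70% of its speed; a pose out of reach is approached as far as the arm can. A call is refused whole if a number of a shift passes 0.05 or a number of a turn 8.59, either way. A call with a gripper value outside its range is refused whole. The fingers move at their own pace and stop on an object; the grip force is fixed at half the most. Time passes only in rows, so rows that do not move let the fingers close. It gives the time, the measured TCP pose, the force, the opening and the grip force at its end, in the units of the state.
- arm.read_state(): the state, without advancing time (a new reading comes with each control period).
- arm.get_image(name): name is "side" or "top"; returns a dict with "image" (480x640x3 uint8, red, green, blue), "fx", "fy", "cx", "cy" (pixels), "k1" (the pictures are not rectified: a ray, as slopes to the right and down, at radius r is drawn at 1 + k1 r^2 times it, then the intrinsics apply), "xyz" and "rotation" of the camera in the world. Camera axes: x right, y down, z forward; pixel columns grow to the right and rows downward; lengths in mm; the calibration is good to about 2 mm. A picture is of the moment at which its call begins. There is no depth.
- arm.job_done(): hands the job in; it is judged then, once.
The state is a dict: "clock": time; "joints": joint angles; "joint_vel": joint speeds; "joint_efforts": joint torques, N m; "position": TCP position; "ee_rot": TCP orientation; "contact_force": force on the tool from outside, world axes, zero at the start; "wrist_torque": the same for the moment, N m; "gripper_width": finger opening in mm; "grasp_force": force on a finger pad.
Only numpy, scipy, OpenCV 4.12 (cv2) and the standard library are available. Lean on these libraries where they do the work, as an engineer would, in place of code of your own. Each camera call takes 0.05 s, during which the arm holds its last target. There are 200 camera calls.

## Working session

There is one attempt and no reset: what is moved stays moved. The work goes in short steps, Python scripts to look and compute and a shell command to move; the robot and the scene stay as the last step left them, time stands still between calls to the robot, and variables do not carry over. Pictures are saved under pics/ and viewed, at most 10 in all, crops included, and the job is handed in when it is done.

```bash
mkdir -p pics; ls; python3 - <<'E'
from bench import arm
import cv2
s=arm.read_state()
print(s)
for n in("side","top"):
    d=arm.get_image(n); cv2.imwrite(f"pics/{n}0.png",d["image"][:,:,::-1])
    print(n,{k:v for k,v in d.items() if k!="image"})
E
```

```text
pics
{'clock': 0.0, 'joints': array([ 1.54159129e+00,  3.85569385e-01,  6.61825761e-03, -4.83846620e-04,
       -1.19401514e+00, -2.58609700e-01]), 'joint_vel': array([ 6.61652866e-04, -6.43152970e-04,  1.04748193e-03,  9.28745381e-05,
       -1.13223596e-03, -9.63784562e-04]), 'joint_efforts': array([ 3.27971811e-04, -3.92290628e+01,  1.88403010e+01,  4.18652639e+00,
       -4.65450576e-03, -2.77437657e-06]), 'position': array([177.23794215, 598.78555547, 255.21307577]), 'ee_rot': array([ 9.89649780e-01, -1.43499423e-01, -9.92032599e-05,  1.10357467e-03]), 'contact_force': array([-0.15621702,  0.70789644,  0.33317747]), 'wrist_torque': array([-0.03625269, -0.01687567, -0.00943127]), 'grasp_force': 0.0, 'gripper_width': 85.73332015227825}
side {'fx': 499.5562795047823, 'fy': 499.5562795047823, 'cx': 309.18589168696917, 'cy': 241.1859129606225, 'k1': -0.049618193617541946, 'xyz': array([1014.2337294 ,  291.89065711, 1058.78113824]), 'rotation': array([ 0.54169296,  0.8098729 , -0.18752801, -0.12453064])}
top {'fx': 584.9236003772489, 'fy': 584.9236003772489, 'cx': 314.8382292739415, 'cy': 242.91031407377793, 'k1': -0.13120330694008053, 'xyz': array([ 379.95806359,  108.20503658, 1517.16332037]), 'rotation': array([-0.69568132,  0.71439926, -0.04967077,  0.05651567])}
```

View pics/side0.png

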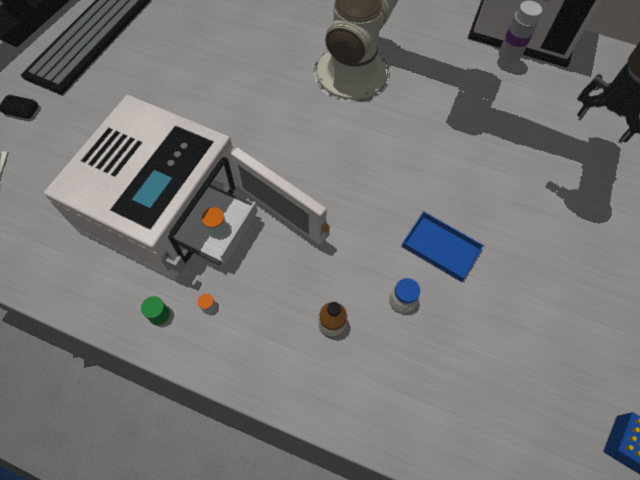

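View pics/top0.png

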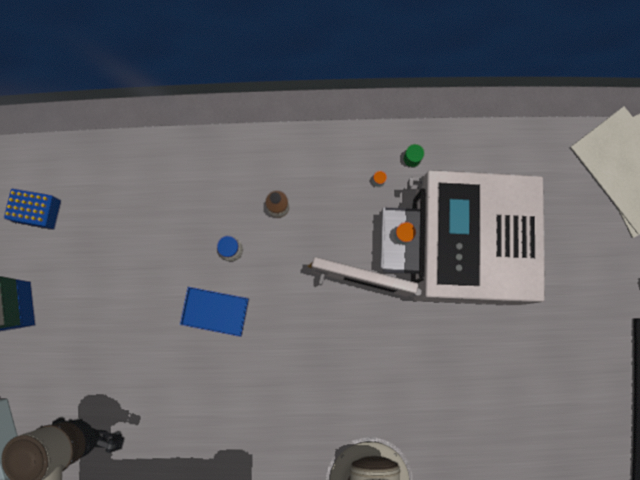

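The side view shows the cabinet at upper left (its top corners near (128,95), (47,193), (153,245) and (231,148)). The phantom's orange top is at (213,217), a smaller orange decoy at (205,301), and the open door ends at about (325,240). In the top view the cabinet is on the right (428–543, 172–300) and the phantom is at (405,232). The door runs from (418,291) to (313,263), and the shelf's front edge is at column 383.

```bash
cat > h.py <<'E'
import numpy as np, cv2
from scipy.spatial.transform import Rotation as R
from bench import arm
def ray(d,p):
    K=np.array([[d["fx"],0,d["cx"]],[0,d["fy"],d["cy"]],[0,0,1.]])
    x=cv2.undistortPoints(np.array([[p]],float),K,np.array([d["k1"],0,0,0,0]))[0,0]
    v=R.from_quat(d["rotation"]).apply([x[0],x[1],1]); return np.array(d["xyz"]),v/np.linalg.norm(v)
def plane(d,p,z):
    c,v=ray(d,p); return c+v*(z-c[2])/v[2]
def tri(d1,p1,d2,p2):
    a,u=ray(d1,p1);b,v=ray(d2,p2)
    t=np.linalg.lstsq(np.c_[u,-v],b-a,rcond=None)[0]
    P,Q=a+u*t[0],b+v*t[1]; return (P+Q)/2,np.linalg.norm(P-Q)
def blobs(d,lo,hi,amin=30):
    m=cv2.inRange(cv2.cvtColor(d["image"],cv2.COLOR_RGB2HSV),lo,hi)
    n,_,s,c=cv2.connectedComponentsWithStats(m)
    return [(s[i,4],c[i].round(1)) for i in range(1,n) if s[i,4]>=amin]
def crop(d,x0,y0,w,h,f,name):
    cv2.imwrite("pics/"+name,cv2.resize(d["image"][y0:y0+h,x0:x0+w,::-1],None,fx=f,fy=f,interpolation=cv2.INTER_CUBIC))
E
python3 - <<'E'
from h import *
np.set_printoptions(precision=1,suppress=True)
S,T=arm.get_image("side"),arm.get_image("top")
for d in(S,T): print(blobs(d,(5,180,120),(18,255,255)))
for a,b in [((128,95),(543,300)),((47,193),(543,175)),((153,245),(428,172)),((231,148),(426,300))]: print(tri(S,a,T,b),plane(T,b,185),plane(S,a,185))
crop(T,290,150,150,160,4,"tc.png" ) if 0 else crop(T,290,160,150,148,4,"tc.png")
crop(S,150,130,190,145,4,"sc.png")
E
```

```text
[(np.int32(302), array([212.9, 217.3])), (np.int32(170), array([205. , 300.9]))]
[(np.int32(111), array([379.5, 177.1])), (np.int32(253), array([405. , 231.7]))]
(array([ 433.3, -403.8,  183.8]), np.float64(3.535697374303184)) [ 434.1 -405.   185. ] [ 433.6 -400.9  185. ]
(array([ 727.3, -425.3,  184.3]), np.float64(12.224447026585858)) [ 731.  -430.6  185. ] [ 725.3 -418.   185. ]
(array([ 743.9, -152.4,  182.7]), np.float64(1.3005785871215627)) [ 743.6 -152.5  185. ] [ 744.4 -150.6  185. ]
(array([ 445.4, -139.8,  129.9]), np.float64(3.0974468098052883)) [ 443.4 -131.3  185. ] [ 478.7 -112.7  185. ]
```

View pics/tc.png

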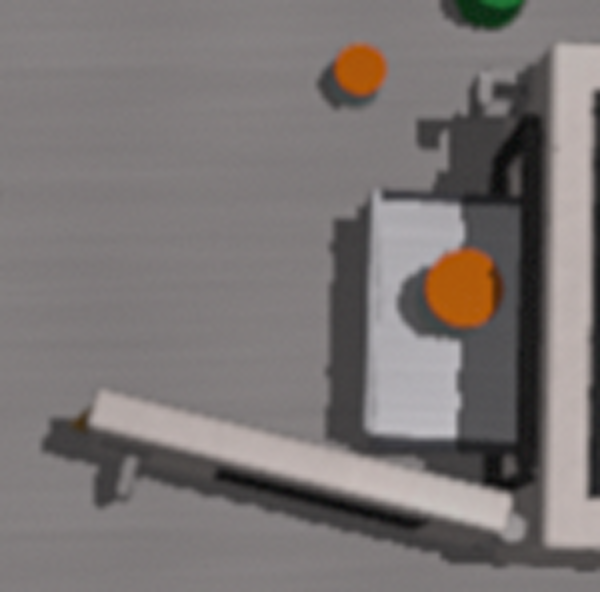

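View pics/sc.png

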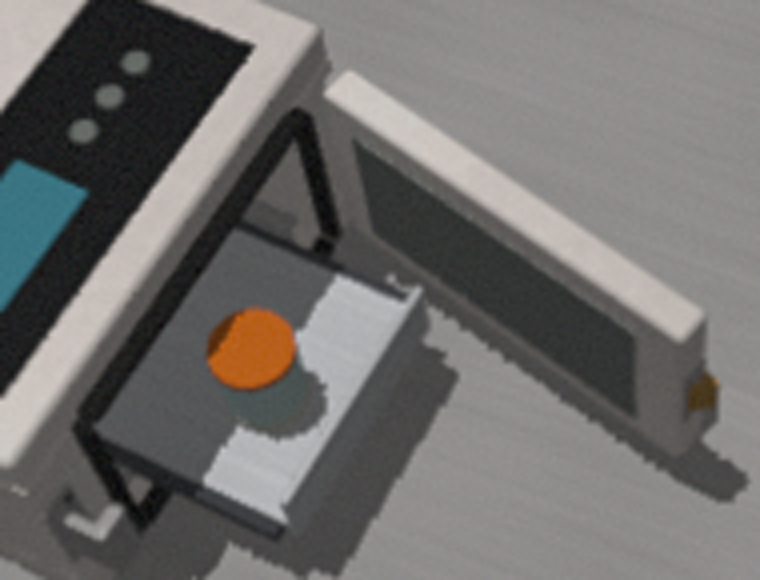

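Top crop: the panel's top edge runs from (384,207.5) to (381.5,268), and the door's free-edge corners are at (315,257.5) and (312.5,266.7). Side crop: the panel corners are at (255,202) and (220.5,260), and the door's free-edge corners at (320,215) and (326,208). The phantom stands upright in the middle of the shelf.

```bash
python3 - <<'E'
from h import *
np.set_printoptions(precision=1,suppress=True)
S,T=arm.get_image("side"),arm.get_image("top")
L={"cab_latch":((151,246),(427.5,171),185),"cab_hinge":((230.5,139.5),(426.3,297.5),185),
"cab_backh":((128,95),(543,300),185),
"pan_latch":((220.5,260),(384,207.5),88),"pan_hinge":((255,202),(381.8,268.2),88),
"door_free_in":((320,215),(315,257.5),170),"door_free_out":((326.2,208),(312.5,266.7),170),
"door_h_in":((232,153.7),(418.8,282.5),170),"door_h_out":((237,148),(415.7,292.5),170),
"phantom":((212.9,217.3),(405,231.7),113)}
for k,(a,b,z) in L.items(): P,e=tri(S,a,T,b); print(k,P,round(e,1),plane(T,b,z),plane(S,a,z))
h=np.array([0,0,0])
print(R.from_quat(arm.read_state()["ee_rot"]).as_matrix())
for lo,hi,n in [((100,150,60),(125,255,255),'blue'),((5,120,40),(18,255,110),'amber')]: print(n,[ (a,plane(T,c,30)) for a,c in blobs(T,lo,hi) if 150<c[0]<320 and 150<c[1]<350])
E
```

```text
cab_latch [ 747.  -152.7  183.8] 2.1 [ 746.1 -151.5  185. ] [ 747.8 -153.1  185. ]
cab_hinge [ 449.2 -133.4  169. ] 3.8 [ 449.1 -132.3  185. ] [ 458.8 -123.9  185. ]
cab_backh [ 433.3 -403.8  183.8] 3.5 [ 434.1 -405.   185. ] [ 433.6 -400.9  185. ]
pan_latch [684.4 -56.1  69.4] 3.6 [681.2 -55.6  88. ] [690.  -47.9  88. ]
pan_hinge [529.7 -43.6  81.5] 1.3 [529.3 -43.6  88. ] [532.7 -40.8  88. ]
door_free_in [549.8 120.6 167.4] 3.1 [549.9 119.2 170. ] [550.7 122.6 170. ]
door_free_out [528.8 126.5 165.9] 2.0 [528.6 125.5 170. ] [530.7 128.2 170. ]
door_h_in [ 483.3 -115.3  169.7] 8.6 [ 485.  -119.3  170. ] [ 482.4 -110.8  170. ]
door_h_out [ 462.  -110.7  165.3] 2.2 [ 462.1 -111.   170. ] [ 464.6 -107.5  170. ]
phantom [ 614.3 -101.   112.3] 1.1 [ 614.4 -101.4  113. ] [ 614.4 -100.2  113. ]
[[ 1.  -0.3 -0. ]
 [-0.3 -1.  -0. ]
 [ 0.   0.  -1. ]]
blue [(np.int32(308), array([603. , 346.1,  30. ])), (np.int32(2283), array([436.6, 380.7,  30. ]))]
amber [(np.int32(139), array([704.9, 214.6,  30. ]))]
```

```bash
python3 -m pendant '[[0.02,0.013,0,0,0,0,0],[0.042,0.027,0,0,0,0,0],[0.042,0.027,0,0,0,0,0],[0.042,0.027,0,0,0,0,0],[0.042,0.027,0,0,0,0,0],[0.042,0.027,0,0,0,0,0],[0.042,0.027,0,0,0,0,0],[0.042,0.027,0,0,0,0,0],[0.042,0.027,0,0,0,0,0],[0.042,0.027,0,0,0,0,0],[0.042,0.027,0,0,0,0,0],[0.042,0.027,0,0,0,0,0]]'
python3 -m pendant '[[0.042,0.027,0,0,0,0,0],[0.042,0.027,0,0,0,0,0],[0.02,0.015,0,0,0,0,0],[0,0,0,0,0,-6.5,0],[0,0,0,0,0,-6.5,0],[0,0,0,-5,0,0,0],[0,0,0,-5,0,0,0],[0,0,0,-5,0,0,0],[0,0,0,-5,0,0,0],[0,0,0,-5,0,0,0]]'
python3 -c "
from h import *
s=arm.read_state();print(s['joints'],s['position']);print(R.from_quat(s['ee_rot']).as_matrix().round(3))"
```

```text
clock: 1.5
position: [552.6, 163.5, 256.5]
ee_rot: [0.99, -0.143, 0.0, -0.0]
contact_force: [0.3, 0.6, -0.0]
gripper_width: -0.0
grasp_force: 0.0
clock: 2.5
position: [631.8, 69.7, 256.6]
ee_rot: [0.975, -0.03, -0.006, 0.218]
contact_force: [0.9, -0.7, -0.2]
gripper_width: 0.1
grasp_force: 0.0
[ 0.50775495  0.46682796 -0.06257722  0.38097601 -1.30806686  0.85248463] [631.78271888  69.71877535 256.55822306]
[[ 0.998 -0.055 -0.025]
 [-0.061 -0.903 -0.425]
 [ 0.001  0.426 -0.905]]
```

```bash
python3 -m pendant '[[0,0,0,-6,0,0,0],[0,0,0,-6,0,0,0],[0,0,0,-6,0,0,0],[0,0,0,-6,0,0,0],[0,0,0,-1,0,0,0],[0,0,0,0,0,0,0]]'
python3 - <<'E'
from h import *
s=arm.read_state();print(s['joints'],s['position']);M=R.from_quat(s['ee_rot']).as_matrix();print(M.round(3))
print("tool delta to (636,24,150) then (636,24,82):",M.T@(np.array([636,24,150])-s['position']),M.T@[0,0,-68])
d=arm.get_image("side"); crop(d,120,0,500,375,1.6,"s2.png")
E
```

```text
clock: 3.1
position: [631.6, 69.8, 255.3]
ee_rot: [0.906, -0.027, -0.014, 0.422]
contact_force: [-0.0, 0.2, 0.1]
gripper_width: -0.0
grasp_force: 0.0
[ 0.58871811  0.57722254 -0.13894385  0.65715368 -1.49842135  0.64794641] [631.59337866  69.80646997 255.31651841]
[[ 0.998 -0.038 -0.047]
 [-0.061 -0.642 -0.764]
 [-0.002  0.766 -0.643]]
tool delta to (636,24,150) then (636,24,82): [  7.35243664 -51.40230271 102.53275089] [  0.11729438 -52.0709849   43.7332685 ]
```

View pics/s2.png

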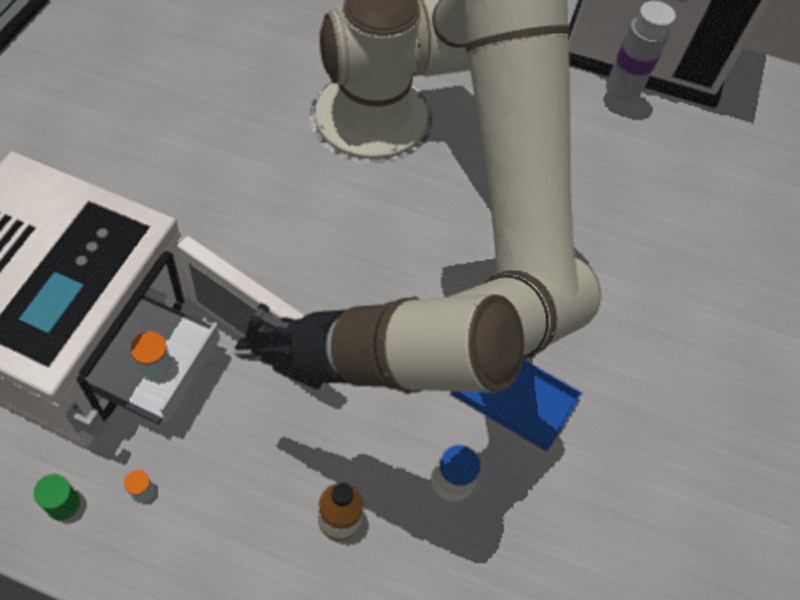

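The arm's gripper is above and in front of the shelf, at picture position (270,340). It clears the door's free edge, and the wrist stays behind it above the jar. Now I'll go down.

```bash
python3 -m pendant '[[0.001,-0.006,0.011,0,0,0,0],[0.001,-0.009,0.018,0,0,0,0],[0.001,-0.009,0.018,0,0,0,0],[0.001,-0.009,0.018,0,0,0,0],[0.001,-0.009,0.018,0,0,0,0],[0.001,-0.009,0.018,0,0,0,0],[0.001,-0.009,0.008,0,0,0,0],[0,-0.012,0.01,0,0,0,0],[0,-0.012,0.01,0,0,0,0],[0,-0.012,0.01,0,0,0,0],[0,-0.008,0.007,0,0,0,0],[0,0,0,0,0,0,0]]'
python3 - <<'E'
from h import *
s=arm.read_state();M=R.from_quat(s['ee_rot']).as_matrix()
print(s['position']+25*M[:,2])
print(M.T@np.array([-.62,-9.98,0])/1000)
d=arm.get_image("side"); crop(d,150,120,200,150,4,"s3.png")
E
```

```text
clock: 4.35
position: [635.2, 24.0, 80.9]
ee_rot: [0.906, -0.027, -0.014, 0.423]
contact_force: [0.3, -0.4, 0.2]
gripper_width: 0.0
grasp_force: 0.0
[634.02332252   4.89161332  64.87249183]
[-1.24371717e-05  6.41518537e-03  7.67007444e-03]
```

View pics/s3.png

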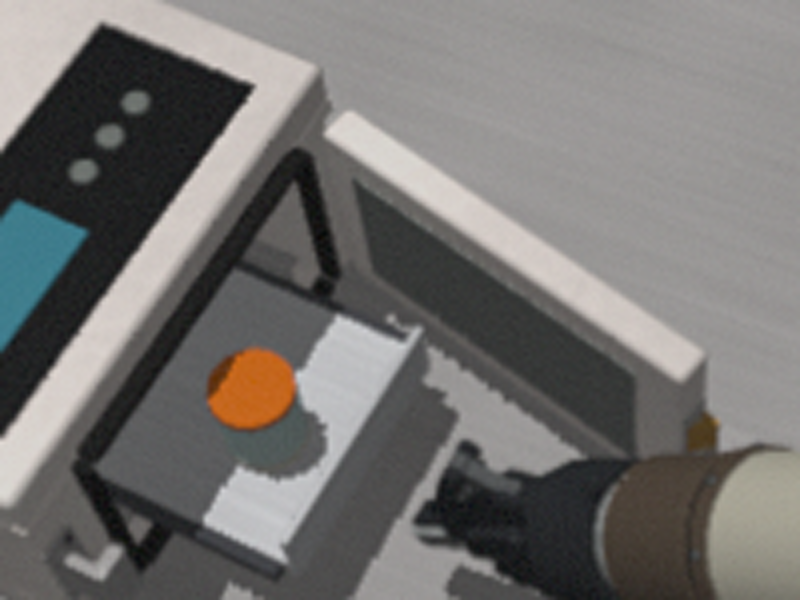

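The gripper tip is level in front of the panel at crop position (440,500), with free space on all sides. Now the approach.

```bash
python3 -m pendant '[[0,0.0032,0.0038,0,0,0,0],[0,0.0064,0.0077,0,0,0,0],[0,0.0064,0.0077,0,0,0,0],[0,0.0064,0.0077,0,0,0,0],[0,0.0032,0.0038,0,0,0,0]]'
python3 -m pendant '[[0,0.0013,0.0015,0,0,0,0],[0,0.0013,0.0015,0,0,0,0],[0,0.0013,0.0015,0,0,0,0],[0,0.0013,0.0015,0,0,0,0],[0,0.0013,0.0015,0,0,0,0]]'
python3 -m pendant '[[0,0.0013,0.0015,0,0,0,0],[0,0.0013,0.0015,0,0,0,0],[0,0.0013,0.0015,0,0,0,0],[0,0.0013,0.0015,0,0,0,0]]'
```

```text
clock: 4.9
position: [633.1, -17.4, 83.0]
ee_rot: [0.906, -0.028, -0.013, 0.422]
contact_force: [0.2, 0.6, 0.7]
gripper_width: 0.1
grasp_force: 0.0
clock: 5.4
position: [633.1, -25.1, 82.8]
ee_rot: [0.906, -0.027, -0.013, 0.422]
contact_force: [-0.8, 2.3, 0.6]
gripper_width: -0.3
grasp_force: 1.3
clock: 5.8
position: [632.5, -33.4, 82.9]
ee_rot: [0.906, -0.027, -0.013, 0.422]
contact_force: [-0.9, 2.1, -0.3]
gripper_width: 0.2
grasp_force: 1.3
```

Contact: the panel is moving at about 2–3 N. I'll push steadily and slow down before the stop.

```bash
python3 -m pendant '[[0,0.0016,0.0019,0,0,0,0],[0,0.0019,0.0023,0,0,0,0],[0,0.0019,0.0023,0,0,0,0],[0,0.0019,0.0023,0,0,0,0],[0,0.0019,0.0023,0,0,0,0],[0,0.0019,0.0023,0,0,0,0],[0,0.0019,0.0023,0,0,0,0],[0,0.0019,0.0023,0,0,0,0],[0,0.0019,0.0023,0,0,0,0],[0,0.0019,0.0023,0,0,0,0],[0,0.0019,0.0023,0,0,0,0],[0,0.0019,0.0023,0,0,0,0]]'
python3 -m pendant '[[0,0.0019,0.0023,0,0,0,0],[0,0.0019,0.0023,0,0,0,0],[0,0.0019,0.0023,0,0,0,0],[0,0.0019,0.0023,0,0,0,0],[0,0.0019,0.0023,0,0,0,0],[0,0.0019,0.0023,0,0,0,0],[0,0.0019,0.0023,0,0,0,0],[0,0.0019,0.0023,0,0,0,0],[0,0.0013,0.0015,0,0,0,0],[0,0.0013,0.0015,0,0,0,0]]'
```

```text
clock: 7.0
position: [630.1, -69.1, 82.8]
ee_rot: [0.906, -0.028, -0.013, 0.423]
contact_force: [-2.0, 3.0, 1.1]
gripper_width: 0.3
grasp_force: 1.3
clock: 8.0
position: [628.6, -96.8, 82.6]
ee_rot: [0.906, -0.028, -0.013, 0.422]
contact_force: [-0.9, 3.2, 1.1]
gripper_width: 0.3
grasp_force: 1.3
```

```bash
python3 - <<'E'
from h import *
T=arm.get_image("top"); S=arm.get_image("side")
for d in(S,T): print(blobs(d,(5,180,80),(18,255,255)))
a=T["image"][160:308,360:450];b=S["image"][130:280,130:280]
a=cv2.resize(a,(365,600),interpolation=cv2.INTER_CUBIC);b=cv2.resize(b,(430,600),interpolation=cv2.INTER_CUBIC)
cv2.imwrite("pics/m4.png",np.hstack([a,b])[:,:,::-1])
E
```

```text
[(np.int32(170), array([205. , 300.9]))]
[(np.int32(110), array([379.5, 177. ]))]
```

View pics/m4.png

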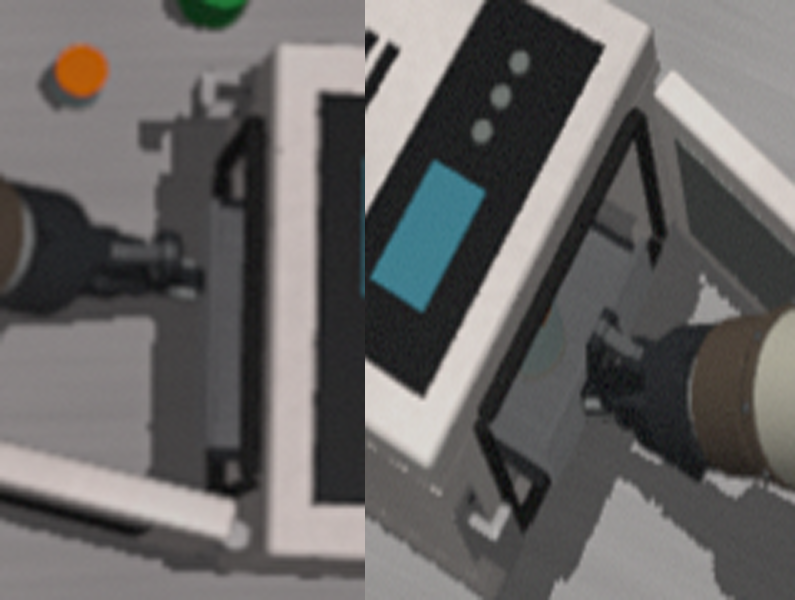

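The shelf is about 27 mm short of home. The phantom is still standing behind the panel, with its clear side visible at (545,345) in the right half. The gripper is clear of the seal. I'll continue more slowly.

```bash
python3 -m pendant '[[0,0.0013,0.0015,0,0,0,0],[0,0.0013,0.0015,0,0,0,0],[0,0.0013,0.0015,0,0,0,0],[0,0.0013,0.0015,0,0,0,0],[0,0.0013,0.0015,0,0,0,0],[0,0.0013,0.0015,0,0,0,0],[0,0.0013,0.0015,0,0,0,0],[0,0.0013,0.0015,0,0,0,0]]'
python3 -m pendant '[[0,0.0006,0.0008,0,0,0,0],[0,0.0006,0.0008,0,0,0,0],[0,0.0006,0.0008,0,0,0,0],[0,0.0006,0.0008,0,0,0,0]]'
python3 -m pendant '[[0,0.0006,0.0008,0,0,0,0],[0,0.0006,0.0008,0,0,0,0],[0,0.0006,0.0008,0,0,0,0]]'
```

```text
clock: 8.9
position: [627.6, -112.5, 82.7]
ee_rot: [0.906, -0.028, -0.013, 0.422]
contact_force: [-0.9, 2.0, -1.2]
gripper_width: -0.2
grasp_force: 1.3
clock: 9.3
position: [627.3, -116.5, 82.6]
ee_rot: [0.906, -0.028, -0.013, 0.423]
contact_force: [-1.7, 3.0, 0.3]
gripper_width: 0.1
grasp_force: 1.3
clock: 9.6
position: [627.1, -119.5, 82.6]
ee_rot: [0.906, -0.028, -0.013, 0.423]
contact_force: [-0.5, 2.6, 1.0]
gripper_width: 0.0
grasp_force: 1.3
```

```bash
for i in 1; do python3 -m pendant '[[0,0.0006,0.0008,0,0,0,0],[0,0.0006,0.0008,0,0,0,0]]'; done
python3 -m pendant '[[0,0.0005,0.0006,0,0,0,0],[0,0.0005,0.0006,0,0,0,0]]'
```

```text
clock: 9.8
position: [627.0, -121.5, 82.5]
ee_rot: [0.906, -0.028, -0.013, 0.423]
contact_force: [-1.8, 2.4, 1.3]
gripper_width: 0.1
grasp_force: 1.3
clock: 10.0
position: [627.0, -123.0, 82.5]
ee_rot: [0.906, -0.028, -0.013, 0.423]
contact_force: [-1.2, 2.8, 0.9]
gripper_width: -0.1
grasp_force: 1.3
```

```bash
python3 -m pendant '[[0,0.0005,0.0006,0,0,0,0],[0,0.0005,0.0006,0,0,0,0]]'
python3 -m pendant '[[0,0.0004,0.0005,0,0,0,0],[0,0.0004,0.0005,0,0,0,0]]'
python3 -m pendant '[[0,0.0004,0.0005,0,0,0,0],[0,0.0004,0.0005,0,0,0,0]]'
```

```text
clock: 10.2
position: [627.0, -124.4, 82.4]
ee_rot: [0.906, -0.028, -0.013, 0.422]
contact_force: [-3.0, 5.2, 1.9]
gripper_width: -0.2
grasp_force: 3.0
clock: 10.4
position: [627.0, -124.7, 82.5]
ee_rot: [0.906, -0.027, -0.012, 0.422]
contact_force: [-5.6, 11.8, 4.8]
gripper_width: -0.4
grasp_force: 5.6
clock: 10.6
position: [627.0, -125.0, 82.5]
ee_rot: [0.906, -0.026, -0.012, 0.422]
contact_force: [-9.0, 17.2, 6.1]
gripper_width: -0.1
grasp_force: 8.2
```

The stop is reached: the force rises at TCP y ≈ -124.5, where I predicted it. I'll back off straight out, then go up.

```bash
python3 -m pendant '[[0,-0.0012,-0.0014,0,0,0,0],[0,-0.0013,-0.0015,0,0,0,0],[0,-0.0032,-0.0038,0,0,0,0],[0,-0.0064,-0.0077,0,0,0,0],[0,-0.0128,-0.0154,0,0,0,0],[0,-0.0128,-0.0154,0,0,0,0],[0,0.0115,-0.0096,0,0,0,0],[0,0.023,-0.0193,0,0,0,0],[0,0.0306,-0.0257,0,0,0,0],[0,0.0306,-0.0257,0,0,0,0],[0,0.023,-0.0193,0,0,0,0],[0,0.01,-0.009,0,0,0,0]]'
python3 - <<'E'
from h import *
S=arm.get_image("side");b=S["image"][120:280,120:340]
cv2.imwrite("pics/s5.png",cv2.resize(b,None,fx=3.5,fy=3.5,interpolation=cv2.INTER_CUBIC)[:,:,::-1])
E
```

```text
clock: 11.8
position: [630.9, -67.7, 254.8]
ee_rot: [0.906, -0.029, -0.01, 0.422]
contact_force: [1.0, -0.1, 0.8]
gripper_width: 0.1
grasp_force: 0.0
```

View pics/s5.png

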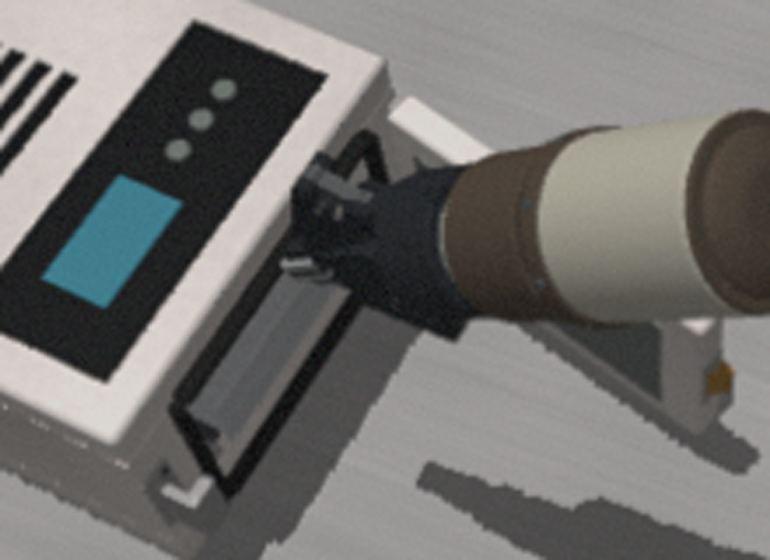

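The shelf panel is now inside the seal frame (from (190,400) to (360,280)), and the door has not moved. I'll return the tool to vertical.

```bash
python3 -m pendant '[[0,0,0,7.2,0,0,0],[0,0,0,7.2,0,0,0],[0,0,0,7.2,0,0,0],[0,0,0,7.2,0,0,0],[0,0,0,7.2,0,0,0],[0,0,0,7.2,0,0,0],[0,0,0,6.8,0,0,0],[0,0,0,0,0,6.5,0],[0,0,0,0,0,6.5,0],[0,0,0,0,0,0,0]]'
python3 - <<'E'
from h import *
s=arm.read_state();M=R.from_quat(s['ee_rot']).as_matrix();print(M.round(3),s['joints'])
print(M.T@(np.array([467,80,255])-s['position']))
E
```

```text
clock: 12.85
position: [629.6, -68.3, 249.2]
ee_rot: [0.99, -0.144, -0.001, 0.0]
contact_force: [-0.3, -0.8, -1.4]
gripper_width: -0.1
grasp_force: 0.0
[[ 0.959 -0.285 -0.003]
 [-0.285 -0.959  0.   ]
 [-0.003  0.001 -1.   ]] [ 1.46691756e-01  4.04932345e-01  2.15511551e-02 -6.46930351e-04
 -1.19030761e+00  1.13532057e+00]
[-198.19717354  -95.82237164   -5.25135865]
```

```bash
python3 -m pendant '[[-0.018,-0.009,0,0,0,0,0],[-0.036,-0.0175,0,0,0,0,0],[-0.036,-0.0175,0,0,0,0,0],[-0.036,-0.0175,0,0,0,0,0],[-0.036,-0.0175,0,0,0,0,0],[-0.036,-0.0165,0,0,0,0,0],[0,0,0.02,0,0,0,0],[0,0,0.03,0,0,0,0],[0,0,0.03,0,0,0,0],[0,0,0.02,0,0,0,0],[0,0,0.006,0,0,0,0],[0,0,0,0,0,0,0]]'
python3 - <<'E'
from h import *
T=arm.get_image("top");b=T["image"][160:320,280:460]
print(arm.read_state()['joints'])
cv2.imwrite("pics/t6.png",cv2.resize(b,None,fx=3.7,fy=3.7,interpolation=cv2.INTER_CUBIC)[:,:,::-1])
E
```

```text
clock: 14.05
position: [467.0, 79.7, 143.9]
ee_rot: [0.99, -0.143, -0.001, 0.001]
contact_force: [-0.0, 0.1, 0.6]
gripper_width: -0.2
grasp_force: 0.0
[ 5.13050268e-01  2.51686966e-01 -5.06683833e-01  4.00510854e-04
 -8.12791799e-01  7.71023309e-01]
```

View pics/t6.png

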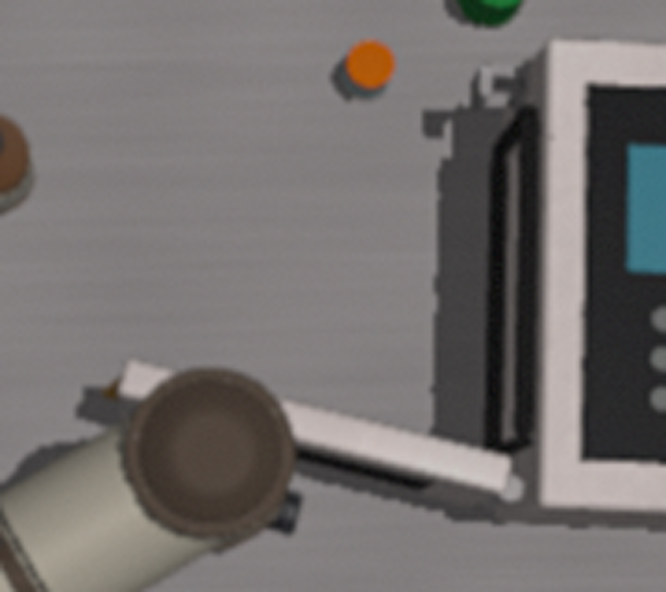

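The shelf is home and the small orange decoy is undisturbed. The gripper is down on the outer side of the door at about (210,450), with the door's midline about 57 mm away. Now I'll touch it and begin the swing.

```bash
python3 -m pendant '[[0.007,0,0,0,0,0,0],[0.008,0,0,0,0,0,0],[0.008,0,0,0,0,0,0],[0.003,0,0,0,0,0,0],[0.003,0,0,0,0,0,0],[0.003,0,0,0,0,0,0],[0.003,0,0,0,0,0,0]]'
python3 -m pendant '[[0.0033,-0.0004,0,0,0,1,0],[0.0066,-0.0007,0,0,0,2,0],[0.0066,-0.0007,0,0,0,2,0],[0.0066,-0.0007,0,0,0,2,0],[0.0066,-0.0007,0,0,0,2,0],[0.0066,-0.0007,0,0,0,2,0]]'
python3 -c "
from h import *
s=arm.read_state();print(s['joints'],R.from_quat(s['ee_rot']).as_matrix()[:,0])"
```

```text
clock: 14.8
position: [501.1, 69.9, 144.8]
ee_rot: [0.99, -0.143, -0.0, 0.0]
contact_force: [-0.5, 1.0, 0.8]
gripper_width: -0.1
grasp_force: 0.0
clock: 15.4
position: [536.9, 60.4, 144.7]
ee_rot: [0.971, -0.239, -0.0, 0.0]
contact_force: [-1.2, 1.1, -0.4]
gripper_width: -0.2
grasp_force: 0.0
[ 4.12319405e-01  3.52409441e-01 -3.52671071e-01 -3.93827959e-05
 -8.65972148e-01  6.75701639e-01] [ 8.85698071e-01 -4.64261665e-01 -1.83724022e-04]
```

```bash
python3 -m pendant '[[0.0066,-0.0007,0,0,0,2,0],[0.0066,-0.0007,0,0,0,2,0],[0.0066,-0.0007,0,0,0,2,0],[0.0066,-0.0007,0,0,0,2,0],[0.0066,-0.0007,0,0,0,2,0],[0.0066,-0.0007,0,0,0,2,0],[0.0066,-0.0007,0,0,0,2,0],[0.0066,-0.0007,0,0,0,2,0],[0.0066,-0.0007,0,0,0,2,0],[0.0066,-0.0007,0,0,0,2,0],[0.0066,-0.0007,0,0,0,2,0],[0.0066,-0.0007,0,0,0,2,0]]'
python3 -m pendant '[[0.0066,-0.0007,0,0,0,2,0],[0.0066,-0.0007,0,0,0,2,0],[0.0066,-0.0007,0,0,0,2,0],[0.0066,-0.0007,0,0,0,2,0],[0.0066,-0.0007,0,0,0,2,0],[0.0066,-0.0007,0,0,0,2,0],[0.0066,-0.0007,0,0,0,2,0],[0.0066,-0.0007,0,0,0,2,0],[0.0066,-0.0007,0,0,0,2,0],[0.0066,-0.0007,0,0,0,2,0]]'
python3 - <<'E'
from h import *
s=arm.read_state();x=R.from_quat(s['ee_rot']).as_matrix()[:,0];print(s['joints'],x)
# implied door angle from TCP: 23 mm off the mid-plane
r=s['position'][:2]-[469,-118];d=np.hypot(*r);print(d,np.degrees(np.arctan2(r[1],r[0])-np.arcsin(23/d))+3.57, np.degrees(np.arctan2(x[1],x[0]))+93.57)
T=arm.get_image("top");b=T["image"][150:310,280:460]
cv2.imwrite("pics/t7.png",cv2.resize(b,None,fx=3.7,fy=3.7,interpolation=cv2.INTER_CUBIC)[:,:,::-1])
E
```

```text
clock: 16.6
position: [603.5, 17.8, 144.8]
ee_rot: [0.9, -0.436, -0.0, 0.0]
contact_force: [-1.2, 0.8, -0.1]
gripper_width: 0.1
grasp_force: 0.0
clock: 17.6
position: [641.8, -35.9, 144.9]
ee_rot: [0.811, -0.585, 0.0, -0.0]
contact_force: [-0.7, 0.3, -0.0]
gripper_width: -0.1
grasp_force: 0.0
[ 1.95302473e-01  5.05976701e-01 -9.10975122e-02  2.26926754e-05
 -9.73623682e-01  1.24907966e-01] [ 3.14778419e-01 -9.49165184e-01  3.08831923e-05]
191.30695312358046 22.066699736995844 21.917437655624866
```

View pics/t7.png

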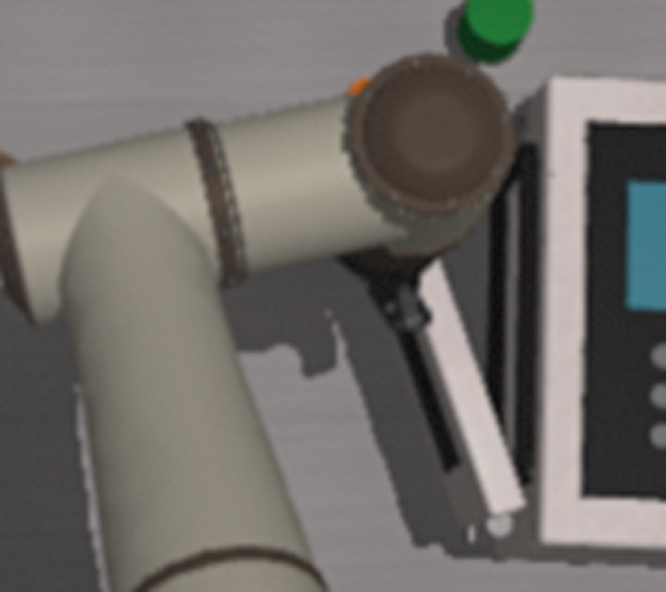

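The door follows the finger and its edge now stands at about 22° (from (500,520) to (430,270)). I'll slow down for the last part.

```bash
python3 -m pendant '[[0.005,-0.0005,0,0,0,1.5,0],[0.005,-0.0005,0,0,0,1.5,0],[0.005,-0.0005,0,0,0,1.5,0],[0.005,-0.0005,0,0,0,1.5,0],[0.005,-0.0005,0,0,0,1.5,0],[0.005,-0.0005,0,0,0,1.5,0],[0.005,-0.0005,0,0,0,1.5,0],[0.0033,-0.0004,0,0,0,1,0],[0.0033,-0.0004,0,0,0,1,0],[0.0033,-0.0004,0,0,0,1,0],[0.0025,-0.0003,0,0,0,0.75,0],[0.0017,-0.0002,0,0,0,0.5,0]]'
python3 -m pendant '[[0.0013,-0.0001,0,0,0,0.4,0],[0.0013,-0.0001,0,0,0,0.4,0],[0.0013,-0.0001,0,0,0,0.4,0]]'
cat > st.py <<'E'
from h import *
s=arm.read_state();x=R.from_quat(s['ee_rot']).as_matrix()[:,0]
r=s['position'][:2]-[469,-118];d=np.hypot(*r);print(round(d,1),"door",np.degrees(np.arctan2(r[1],r[0])-np.arcsin(23/d))+3.57,"yaw", np.degrees(np.arctan2(x[1],x[0]))+93.57,"F",s['contact_force'][:2]@x[:2])
E
python3 st.py
```

```text
clock: 18.85
position: [656.6, -82.6, 144.9]
ee_rot: [0.73, -0.684, 0.0, 0.0]
contact_force: [-0.3, 1.6, -0.1]
gripper_width: -0.3
grasp_force: 0.0
clock: 19.15
position: [657.2, -86.2, 144.8]
ee_rot: [0.723, -0.691, 0.0, -0.0]
contact_force: [0.4, 1.1, 0.1]
gripper_width: 0.3
grasp_force: 0.0
190.8 door 6.225039750031557 yaw 6.10547764644015 F -1.1169538113810635
```

```bash
python3 -m pendant '[[0.0013,-0.0001,0,0,0,0.4,0],[0.0013,-0.0001,0,0,0,0.4,0],[0.0013,-0.0001,0,0,0,0.4,0],[0.0013,-0.0001,0,0,0,0.4,0]]'|sed -n 2,4p
python3 -m pendant '[[0.001,-0.0001,0,0,0,0.3,0],[0.001,-0.0001,0,0,0,0.3,0],[0.001,-0.0001,0,0,0,0.3,0]]'|sed -n 2,4p
python3 -m pendant '[[0.001,-0.0001,0,0,0,0.3,0],[0.001,-0.0001,0,0,0,0.3,0],[0.001,-0.0001,0,0,0,0.3,0]]'|sed -n 2,4p;python3 st.py
```

```text
position: [657.8, -89.0, 144.8]
ee_rot: [0.713, -0.701, -0.001, -0.001]
contact_force: [-1.1, 10.4, 1.4]
position: [658.1, -91.2, 144.8]
ee_rot: [0.707, -0.707, -0.001, -0.002]
contact_force: [-0.9, 12.1, 1.7]
position: [658.4, -93.6, 144.9]
ee_rot: [-0.702, 0.712, 0.001, 0.002]
contact_force: [-1.2, 15.1, 2.5]
191.0 door 4.003165769353131 yaw 2.7193765195756043 F -15.036942198300816
```

```bash
python3 -m pendant '[[0.0008,0,0,0,0,0.2,0],[0.0008,0,0,0,0,0.2,0]]'|sed -n 2,4p
python3 -m pendant '[[0.0008,0,0,0,0,0.2,0],[0.0008,0,0,0,0,0.2,0]]'|sed -n 2,4p;python3 st.py
```

```text
position: [658.6, -96.4, 144.9]
ee_rot: [-0.699, 0.715, 0.001, 0.001]
contact_force: [-0.0, 9.1, 0.8]
position: [658.7, -97.4, 144.9]
ee_rot: [-0.697, 0.717, 0.001, 0.002]
contact_force: [-0.3, 13.6, 1.6]
190.8 door 2.8453769251001493 yaw 1.908250209520702 F -13.549766770340135
```

```bash
python3 -m pendant '[[0.0008,0,0,0,0,0.2,0],[0.0005,0,0,0,0,0.1,0]]'|sed -n 2,4p
python3 -m pendant '[[0.0005,0,0,0,0,0.1,0],[0.0005,0,0,0,0,0.1,0]]'|sed -n 2,4p;python3 st.py
```

```text
position: [658.8, -98.1, 144.9]
ee_rot: [-0.695, 0.719, 0.001, 0.002]
contact_force: [-0.4, 14.4, 0.9]
position: [658.9, -98.9, 144.9]
ee_rot: [-0.694, 0.72, 0.001, 0.002]
contact_force: [-1.2, 13.9, 1.7]
190.8 door 2.405253348994232 yaw 1.4325470419702953 F -13.82386022764889
```

```bash
python3 -m pendant '[[0.0007,0,0,0,0,0.2,0],[0.0007,0,0,0,0,0.2,0],[0.0007,0,0,0,0,0.2,0]]'|sed -n 2,4p
python3 -m pendant '[[0.0007,0,0,0,0,0.2,0],[0.0007,0,0,0,0,0.2,0]]'|sed -n 2,4p;python3 st.py
```

```text
position: [659.1, -100.8, 145.0]
ee_rot: [-0.69, 0.724, 0.001, 0.003]
contact_force: [0.8, 16.7, 2.2]
position: [659.1, -101.0, 144.9]
ee_rot: [-0.688, 0.726, 0.001, 0.003]
contact_force: [-1.0, 19.6, 2.9]
190.9 door 1.7466944619359006 yaw 0.4416936104758662 F -19.507319968715
```

The force is now above the latch range with almost no motion, so the door may be latched. I'll ease off and see whether it follows.

```bash
python3 -m pendant '[[-0.001,0,0,0,0,0,0],[-0.001,0,0,0,0,0,0]]'|sed -n 2,4p
python3 -m pendant '[[-0.001,0,0,0,0,0,0],[-0.001,0,0,0,0,0,0]]'|sed -n 2,4p
python3 -m pendant '[[-0.001,0,0,0,0,0,0],[-0.001,0,0,0,0,0,0]]'|sed -n 2,4p;python3 st.py
```

```text
position: [659.1, -100.7, 145.0]
ee_rot: [-0.688, 0.726, 0.0, 0.002]
contact_force: [-0.8, 9.5, 0.2]
position: [659.0, -100.6, 144.9]
ee_rot: [-0.688, 0.726, -0.0, 0.001]
contact_force: [0.0, 5.7, 0.0]
position: [658.6, -100.4, 144.9]
ee_rot: [-0.688, 0.726, -0.0, -0.0]
contact_force: [0.1, 0.3, -0.7]
190.4 door 1.9504635000314456 yaw 0.44898449139836316 F -0.31853839443975074
```

The force fell to zero with the tool only 0.6 mm back, so the door is not springing out. I'll retreat and check with the cameras.

```bash
python3 -m pendant '[[-0.002,0,0,0,0,0,0],[-0.004,0,0,0,0,0,0],[-0.01,0,0,0,0,0,0],[-0.03,0,0,0,0,0,0],[-0.03,0,0,0,0,0,0],[0,0,-0.03,0,0,0,0],[0,0,-0.045,0,0,0,0],[0,0,-0.045,0,0,0,0],[-0.04,0.03,0,0,0,0,0],[-0.045,0.035,0,0,0,0,0],[-0.045,0.035,0,0,0,0,0],[0,0,0,0,0,0,0]]'
python3 - <<'E'
from h import *
np.set_printoptions(precision=1,suppress=True)
T=arm.get_image("top")
S=arm.get_image("side")
cy=np.array([.998,-.062]);cx=np.array([-.062,-.998]);O=np.array([597.6,-142.2])
K=np.array([[T["fx"],0,T["cx"]],[0,T["fy"],T["cy"]],[0,0,1.]])
def proj(d,P):
    Rm=R.from_quat(d["rotation"]).as_matrix().T
    K=np.array([[d["fx"],0,d["cx"]],[0,d["fy"],d["cy"]],[0,0,1.]])
    return cv2.projectPoints(np.array([P],float),cv2.Rodrigues(Rm)[0],-Rm@np.array(d["xyz"]),K,np.array([d["k1"],0,0,0,0]))[0][0,0]
# brightness along lines perpendicular to the front at z=170, several y along door: outer edge shows the tilt
for n,d in(("top",T),("side",S)):
  g=cv2.cvtColor(d["image"],cv2.COLOR_RGB2GRAY)
  for y in(-110,-60,0,60,90,110,117):
    xs=np.arange(-60,2,4.)
    v=[int(cv2.getRectSubPix(g,(1,1),tuple(map(float,proj(d,[*(O+cy*y+cx*x),170]))))[0,0]) for x in xs]
    print(n,y,v)
for d in(S,T): print(blobs(d,(100,150,60),(125,255,255),200),blobs(d,(5,120,40),(18,255,255)))
E
```

```text
clock: 23.25
position: [574.9, 103.3, 265.7]
ee_rot: [-0.69, 0.724, 0.0, 0.0]
contact_force: [0.4, -0.3, 0.1]
gripper_width: 0.0
grasp_force: 0.0
top -110 [68, 67, 68, 75, 75, 76, 74, 99, 178, 192, 191, 191, 189, 141, 66, 118]
top -60 [65, 64, 65, 50, 15, 18, 57, 102, 176, 190, 189, 190, 190, 126, 42, 101]
top 0 [66, 66, 67, 51, 17, 16, 64, 93, 163, 183, 182, 181, 180, 113, 42, 97]
top 60 [66, 64, 66, 73, 75, 75, 73, 89, 157, 176, 177, 179, 179, 126, 46, 88]
top 90 [77, 65, 64, 71, 61, 57, 70, 89, 153, 173, 173, 176, 178, 146, 48, 80]
top 110 [128, 117, 106, 102, 55, 58, 64, 88, 150, 173, 172, 173, 175, 147, 59, 84]
top 117 [126, 126, 128, 112, 60, 94, 121, 103, 150, 173, 173, 174, 177, 149, 80, 89]
side -110 [148, 148, 145, 95, 86, 92, 92, 140, 204, 212, 212, 211, 207, 112, 86, 88]
side -60 [78, 35, 18, 80, 94, 95, 94, 139, 204, 210, 210, 212, 206, 77, 75, 90]
side 0 [21, 25, 23, 79, 94, 91, 92, 132, 194, 205, 203, 204, 202, 72, 73, 91]
side 60 [17, 35, 86, 94, 92, 89, 88, 122, 192, 201, 202, 203, 201, 91, 69, 93]
side 90 [92, 93, 91, 90, 88, 89, 89, 122, 189, 201, 199, 202, 196, 93, 58, 92]
side 110 [70, 68, 88, 89, 90, 89, 88, 120, 189, 202, 199, 199, 198, 99, 86, 92]
side 117 [69, 69, 85, 90, 90, 88, 86, 119, 187, 198, 198, 198, 192, 106, 94, 96]
[(np.int32(2883), array([442.3, 246. ])), (np.int32(477), array([407.2, 290.1])), (np.int32(1272), array([624.4, 441. ]))] [(np.int32(191), array([204.9, 301. ])), (np.int32(425), array([332.1, 318.3]))]
[(np.int32(50188), array([315.5,  39.1])), (np.int32(974), array([ 35.4, 209.8])), (np.int32(605), array([ 24.6, 303.1])), (np.int32(1956), array([210.1, 312.1]))] [(np.int32(135), array([379.5, 177. ])), (np.int32(169), array([277.3, 204.6]))]
```

The door's outer edge lies parallel to the front along its whole length, about 29 mm off as expected, with the arm clear of it. That means it is latched.

```bash
python3 -c "
from bench import arm
print(arm.job_done())"
```

```text
the job is handed in; nothing more can be done
None
```

I eased the shelf home against its stop (17 N peak) and swung the door shut. It stayed latched after I let go (highest press I read about 20 N), and the job was handed in at about 23 s; the phantom was upright when last seen, with 27 mm left to push, but I couldn't see it behind the door afterwards.

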